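# Turn the spice carousel to the salt shaker and hold it there

## Robot

A 7-joint arm with a two-finger parallel gripper is mounted at the origin on a cart in front of the work surface, level with it; the furniture and walls round the work are solid. World frame = base frame: x ahead of the robot, y to its left, z up, the work surface at z = 0. Lengths are in m, angles in degrees, forces in N, time in s.
With the tool pointing down it reaches from about 0.425 to 0.8 m from the base axis. Payload 8.3 kg.
Tool frame: the origin (TCP) lies at the very end of the fingers, on their centre line; the grasp point (between the pads) lies robot.pinch_z behind it (robot.pinch_z is the distance from the TCP to the grasp point, in m); z points along the fingers, y is the line along which they close (so a half turn about z gives the same grasp; the last joint's range is limited). The gripper opens to 85 mm and grips with 20 to 120 N. Pads are 22 mm wide; open, the fingers measure 114 mm over their backs; the gripper's body (76 mm by 85 mm) begins 54 mm behind the grasp point. The pads swing forward as they close: fully open they stand 13 mm farther back than shut.
Start: joints at [72.657, 21.967, 0.94, 78.501, -0.361, 79.538, -2.664], TCP at [0.148, -0.607, 0.198] pointing down, gripper open.
Joint ranges: [-169.22, 169.22], [-14.56, 117.87], [-87.37, 89.26], [10.42, 133.3], [-82.24, 262.24], [0.94, 117.77], [-172.7, 172.7]. Speed limits (degrees/s): [136.94, 136.94, 172.46, 172.46, 180, 180, 180].

## Interface

Orientations are given as [roll, pitch, yaw] about the fixed x, y, z axes, in that order (R = Rz(yaw) Ry(pitch) Rx(roll)).
In Python, from rig import robot, optics gives the robot as it stands.
- The arm moves only by the tool servo_tool, never from a script. Its argument "rows" is a list of rows, each a list of 3 entries, a list of its own where there are three numbers: the shift along the world's x, y, z in units of 0.6 m (1.0 is 0.6 m), then the turn, a rotation vector about the world's x, y, z in units of pi/4 rad (1.0 is pi/4 rad), then the opening, from -1 (shut) to 1 (fully open). A call has exactly 8 rows; each row is the pose to reach, as a shift and turn from the pose commanded when the call began; what a row does not reach only later rows make up. A row lasts 1/8 s, in which the tool goes at most 62.5 mm and 10.7 degrees, less where a joint would pass 70% of its speed; a pose out of reach is approached as far as the arm can. A call with a number of a shift or a turn outside -1 to 1 is refused whole. A call with a gripper value outside its range is refused whole. The fingers move at their own pace and stop on an object; "newtons" is the grip in N (left out, the last holds). Time passes only in rows, so rows that repeat a pose let the fingers close, or fill a call up. It gives the time, the measured TCP pose, the force, the opening and the grip force at its end, in the units of the state.
- robot.get_state(): the state, without advancing time (a new reading comes with each control period).
- optics.read_camera(name): name is "scene" or "top"; returns the picture (400x640x3 uint8, blue, green, red); there is no depth.
- optics.camera_model(name): a dict with "camera_matrix" (3x3 intrinsics, pixels), "pose" (4x4, takes a point from camera to world coordinates). Camera axes: x right, y up, looking along -z (the intrinsics and any distortion apply to the point x, -y, -z); pixel columns grow to the right and rows downward; lengths in m; the calibration is good to about 2 mm. A picture is of the moment at which its call begins. camera_model takes no time and is no camera call.
- robot.close_job(): hands the job in; it is judged then, once.
The state is a dict: "time": time; "q": joint angles; "joint_vel": joint speeds; "effort": joint torques, N m; "tool_pos": TCP position; "orientation": TCP orientation; "contact_force": force on the tool from outside, world axes, zero at the start; "ft_torque": the same for the moment, N m; "width": finger opening in m; "grasp_force": force on a finger pad.
Only numpy, scipy, OpenCV 4.12 (cv2) and the standard library are available. Lean on these libraries where they do the work, as an engineer would, in place of code of your own. Each camera call takes 0.05 s, during which the arm holds its last target. There are 200 camera calls.

## Task

Turn the spice carousel on the worktop until the salt shaker (the short one with the domed, pierced lid) stands right at the front, in line with the tongue that sticks out of the carousel's base, and keep the carousel still by gripping its handle so that the shaker can be taken off. All four jars must stay standing in their pockets and the mug, tomato and honey jar near it must be left alone. Finish while still holding the handle: do not let go.

Things in the scene. Friction and masses are not known exactly. Their poses are not given: they have to be found in the camera images.
- carousel_base: fixed base of the carousel: dark steel disc, 196 mm across, 12 mm high, mostly hidden under the tray. Origin at the centre of its underside, on the vertical turning axis. A steel tongue 24 mm wide sticks out along its own -x axis to 148 mm from the axis, its end turned up 20 mm high: this is the front. It points roughly towards the robot, up to 30 degrees to either side
- tray: turning wooden tray, 232 mm across, 10 mm thick; origin at the centre of its underside, 14 mm above the worktop, on the axis; z up. Turns freely over a full turn either way; friction 0.03 Nm. Four round pockets (54 mm inside, 62 mm outside, walls 26 mm high), 78 mm from the axis on its own +x, +y, -x and -y axes, hold one jar each. A 12 mm post in the middle carries the handle
- handle_grip (a point): centre of the handle bar, on the turning axis, 170 mm above the worktop: grip here from above, across the bar's 18 mm thickness
- handle: wooden handle bar on top of the post, fixed to the tray and turning with it: 74 mm long along the tray's x axis, 18 mm thick along the tray's y axis, 42 mm tall (149 to 191 mm above the worktop), above all the jars (highest lid 130 mm above the worktop). Origin at its centre
- shaker: the salt shaker: a glass shaker with a domed metal lid pierced with holes, 44 mm across, 90 mm tall, shorter than the other three and narrowing to its 34 mm lid; origin at the centre of its underside, z up. Stands loose in any one of the four pockets, with about 5 mm play
- jar_a: straight glass spice jar, 45 mm across, 106 mm tall, with a broad flat screw lid (44 mm across); origin at the centre of its underside, z up. Stands in one of the other pockets; must stay there
- jar_b: straight glass spice jar, 45 mm across, 106 mm tall, with a broad flat screw lid (44 mm across); origin at the centre of its underside, z up. Stands in one of the other pockets; must stay there
- jar_c: straight glass spice jar, 45 mm across, 106 mm tall, with a broad flat screw lid (44 mm across); origin at the centre of its underside, z up. Stands in one of the other pockets; must stay there
- mug: loose spotted mug, 82 mm across, 91 mm tall, handle on one side; origin at the underside, midway along its length of 114 mm with the handle. On the sink's drainer to the right of the carousel; leave alone
- tomato: loose tomato, 58 mm across, 62 mm tall; origin at its underside. On the drainer; leave alone
- honey: loose honey jar, 65 mm across, 100 mm tall; origin at the centre of its underside. Behind the carousel, to the right; leave alone
Not all that is in view belongs to the job. Leave any turquoise look-alike of the shaker alone. What is shaped like the jar_b but purple is not meant.

How it is judged:
By the outcome, as a careful person would: the job done as asked, in the order asked, and still so for the second after the job is handed in, while the arm keeps its last pose, push and grip.
It also fails if it takes over 64 s, if anything falls off the work surface, if the arm or the gripper's body presses on something with over 40 N, if the wrist force passes 120 N, or if a joint passes its speed limit or range.

## Working session

There is one attempt and no reset: what is moved stays moved. The work goes in short steps, Python scripts to look and compute and a tool call to move; the robot and the scene stay as the last step left them, time stands still between calls to the robot, and variables do not carry over. Pictures are saved under pics/ and viewed, at most 10 in all, crops included, and the job is handed in when it is done.

Besides the shell and the picture viewer there is one more tool, called after ">>>" by a JSON object that holds its "op" and its "data". servo_tool: Moves the arm, as the interface text tells. Its arguments: {"type":"object","properties":{"rows":{"type":"array"},"newtons":{"type":"number"}},"required":["rows"]}

```bash
mkdir -p pics; python3 - <<'E'
from rig import robot, optics
import cv2,numpy as np
print(robot.get_state(), robot.pinch_z)
for n in("scene","top"):
    cv2.imwrite(f"pics/{n}0.png",optics.read_camera(n)); m=optics.camera_model(n); print({k:np.round(v,4).tolist() if not isinstance(v,str) else v for k,v in m.items()})
E
```

```text
{'time': 0.0, 'q': array([72.65916503, 22.01710515,  0.93864292, 78.5611425 , -0.36077754,
       79.53677733, -2.66193513]), 'joint_vel': array([-0.02816922, -0.00923327,  0.05489043, -0.04070912, -0.00572588,
       -0.09352257, -0.00587883]), 'effort': array([ 2.69787085e-05, -6.27600574e+01,  8.44074134e-01, -3.71822441e+01,
        1.66143727e-02,  1.41490044e-02,  2.42766805e-05]), 'tool_pos': array([ 0.14831028, -0.60657279,  0.19696014]), 'orientation': array([-1.79887841e+02,  2.43030131e-03,  1.37424905e+01]), 'contact_force': array([-0.43392376, -0.622258  ,  0.41598207]), 'ft_torque': array([-0.04282304, -0.00466176, -0.04108431]), 'grasp_force': 0.0, 'width': 0.08539793170737343} 0.0187
{'camera_matrix': [[485.8993, 0.0, 324.5177], [0.0, 485.8993, 208.2012], [0.0, 0.0, 1.0]], 'pose': [[0.9835, -0.1495, 0.1019, 0.6482], [0.1809, 0.7997, -0.5725, -0.6886], [0.0041, 0.5815, 0.8136, 1.0395], [0.0, 0.0, 0.0, 1.0]]}
{'camera_matrix': [[424.6779, 0.0, 318.5472], [0.0, 424.6779, 198.8148], [0.0, 0.0, 1.0]], 'pose': [[0.0082, 0.9898, -0.1425, 0.3674], [-1.0, 0.0082, -0.0005, -0.0457], [0.0007, 0.1425, 0.9898, 1.2943], [0.0, 0.0, 0.0, 1.0]]}
```

View pics/scene0.png

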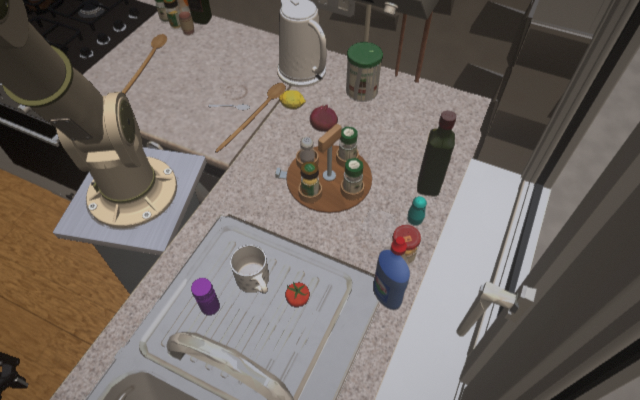

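View pics/top0.png

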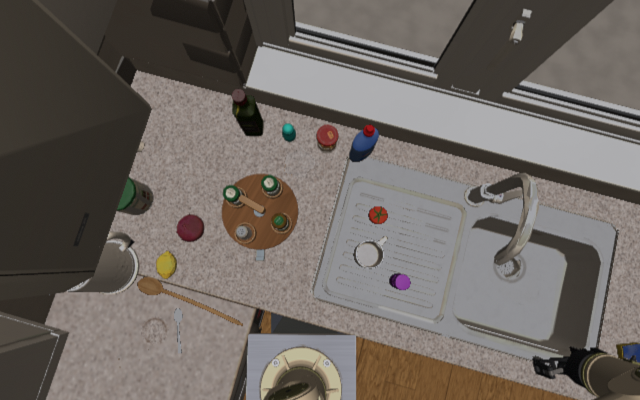

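The scene view shows the carousel at about (330,178), with a grey-lidded jar at (306,148) and three green-lidded jars. The top view shows the tray at (260,212), the tongue at (260,255) and the grey lid at (243,232). Shaker candidates in the top view are the grey lid (243,232), the turquoise one (288,131) and the purple jar (401,282). The grey lid on the tray fits the description, so I'll confirm it in an enlarged crop.

```bash
python3 - <<'E'
import cv2,numpy as np
a=cv2.imread("pics/top0.png")[165:270,210:310]; b=cv2.imread("pics/scene0.png")[110:215,270:380]
f=lambda i,s:cv2.resize(i,None,fx=s,fy=s,interpolation=cv2.INTER_CUBIC)
c=np.hstack([f(a,3.8),f(b,3.8)]);cv2.imwrite("pics/crop1.png",c);print(c.shape)
E
```

```text
(399, 798, 3)
```

View pics/crop1.png

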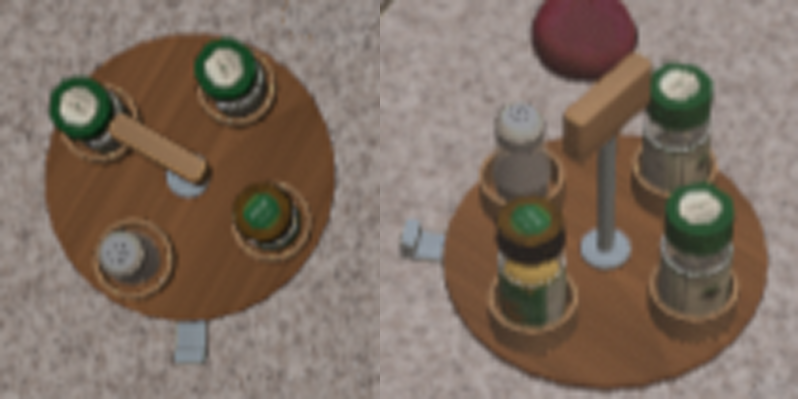

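The shaker is the grey pierced domed lid, at crop (122,250) in the left half. It stands in the pocket just left of the tongue, whose end is at (192,345). I'll back-project the pocket rims, tongue and handle.

```bash
cat > h.py <<'E'
import numpy as np
from rig import optics
def bp(name,uv,z):
    m=optics.camera_model(name);K=np.array(m["camera_matrix"]);P=np.array(m["pose"])
    d=np.linalg.solve(K,[uv[0],uv[1],1.]);d=P[:3,:3]@(d*[1,-1,-1]);o=P[:3,3]
    return (o+d*(z-o[2])/d[2])[:2]
E
python3 - <<'E'
from h import *
T=lambda c,z:bp("top",(c[0]/3.8-.37+210,c[1]/3.8-.37+165),z)
S=lambda c,z:bp("scene",((c[0]-380)/3.8-.37+270,c[1]/3.8-.37+110),z)
ang=lambda v:np.degrees(np.arctan2(v[1],v[0]))
for F,pk,post,ton,h in((T,[(134,257),(101,121),(235,86),(272,220)],(188,182),[((192,324),.01),((192,362),.01)],[(112,124),(204,168)]),
   (S,[(522,182),(674,158),(694,288),(533,296)],(606,249),[((430,247),.01),((405,252),.0)],[])):
    p=np.array([F(c,.05) for c in pk]);c=p.mean(0);print("axis",c,"post",F(post,.025));
    for q in p:print(" pocket",q,np.linalg.norm(q-c),ang(q-c))
    for t,z in ton:print(" tongue",F(t,z),np.linalg.norm(F(t,z)-c),ang(F(t,z)-c))
    for t in h:print(" handle",F(t,.191), ang(F(t,.191)-c))
E
```

```text
axis [0.5131617 0.1318544] post [0.50700573 0.13319201]
 pocket [0.44583698 0.16961695] 0.07719215277989165 150.711860763901
 pocket [0.55150294 0.19881971] 0.07716477944830326 60.20654458118165
 pocket [0.58003758 0.09504331] 0.07633766497352566 -28.830100745839637
 pocket [0.47526931 0.06393763] 0.07777223660917017 -119.15819300648921
 tongue [0.39585482 0.12897161] 0.11734229271526705 -178.59225036126563
 tongue [0.36613654 0.12814605] 0.14707192207137057 -178.55515765751014
 handle [0.52860765 0.1634339 ] 63.93612343817655
 handle [0.49852666 0.09905417] -114.04580504404227
axis [0.51354003 0.13229441] post [0.51342909 0.13525485]
 pocket [0.44718528 0.16458109] 0.07379283179633626 154.05351649684582
 pocket [0.54997755 0.20719548] 0.08329383711239767 64.05822173225575
 pocket [0.58174643 0.0921876 ] 0.07912439572927872 -30.456428692328707
 pocket [0.47525084 0.06521347] 0.07723933468879782 -119.7173258259457
 tongue [0.38645166 0.12590629] 0.12724881905077493 -177.12243900120666
 tongue [0.36715607 0.12590271] 0.14652342930271792 -177.499830221063
```

Axis is about (0.513, 0.132). The shaker is at about 150.7° and the tongue at about 181.5–182.5°, so the tray needs a turn of about +31°. I'll raise the arm and swing round, staying clear of the tap.

>>> {"op": "servo_tool", "data": {"rows": [[[-0.013, 0.062, 0.087], [0, 0, 0], 1], [[-0.03, 0.128, 0.17], [0, 0, 0], 1], [[-0.047, 0.203, 0.22], [0, 0, 0], 1], [[0.037, 0.237, 0.253], [0, 0, 0.1], 1], [[0.128, 0.278, 0.253], [0, 0, 0.2], 1], [[0.22, 0.328, 0.253], [0, 0, 0.3], 1], [[0.303, 0.395, 0.253], [0, 0, 0.4], 1], [[0.37, 0.462, 0.253], [0, 0, 0.5], 1]], "newtons": 40}}

```text
time: 1.1
tool_pos: [0.3719, -0.3282, 0.3492]
orientation: [-179.9, -0.0, 36.4]
contact_force: [0.2, -1.4, 0.2]
width: 0.0856
grasp_force: 0.0
```

>>> {"op": "servo_tool", "data": {"rows": [[[0.05, 0.085, 0], [0, 0, 0.07], 1], [[0.1, 0.175, 0], [0, 0, 0.14], 1], [[0.145, 0.27, 0], [0, 0, 0.21], 1], [[0.18, 0.365, 0], [0, 0, 0.28], 1], [[0.21, 0.465, 0], [0, 0, 0.35], 1], [[0.23, 0.565, -0.02], [0, 0, 0.42], 1], [[0.238, 0.665, -0.05], [0, 0, 0.5], 1], [[0.238, 0.768, -0.08], [0, 0, 0.545], 1]]}}

```text
time: 2.1
tool_pos: [0.5131, 0.1305, 0.3014]
orientation: [-180.0, 0.0, 60.8]
contact_force: [0.4, 0.3, -0.9]
width: 0.0854
grasp_force: 0.0
```

```bash
python3 - <<'E'
from rig import robot, optics
import cv2,numpy as np
s=robot.get_state();print(s["tool_pos"],s["orientation"],s["q"])
a=optics.read_camera("top")[150:275,190:320]; b=optics.read_camera("scene")[80:220,260:400]
f=lambda i,s:cv2.resize(i,None,fx=s,fy=s,interpolation=cv2.INTER_CUBIC)
A=f(a,3);B=f(b,2.8)
c=np.zeros((400,800,3),np.uint8);c[:A.shape[0],:A.shape[1]]=A;c[:B.shape[0],400:400+B.shape[1]]=B;cv2.imwrite("pics/c2.png",c)
E
```

```text
[0.51314107 0.13047151 0.30143757] [-1.79974613e+02  1.25334816e-02  6.08267048e+01] [ 16.92957092  12.16335004 -41.62838375  80.99908764   8.03312214
  89.87546106 -53.24821719]
```

View pics/c2.png

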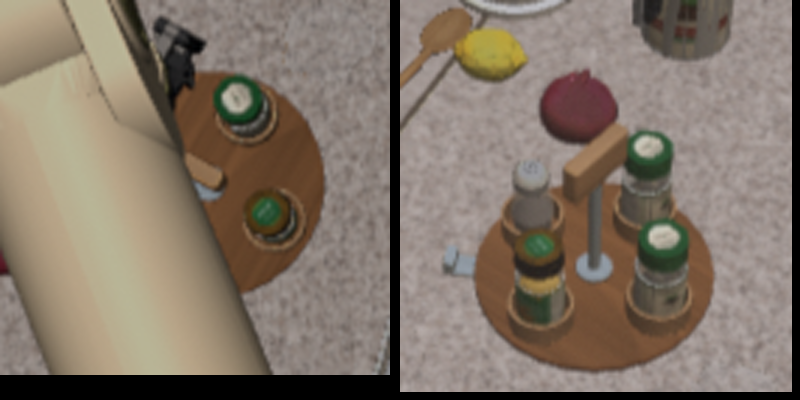

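The top crop shows the arm covering most of the carousel, with a fingertip at about (180,60). The scene crop shows the carousel and handle but no gripper, so I'll check where the TCP should project.

```bash
python3 - <<'E'
from rig import robot, optics
import cv2,numpy as np
for n in("scene","top"):
    m=optics.camera_model(n);P=np.array(m["pose"]);K=np.array(m["camera_matrix"])
    for p in([.513,.1305,.301],[.513,.132,.17]):
        c=P[:3,:3].T@(np.array(p)-P[:3,3]);u=K@(c*[1,-1,-1]);print(n,p,u[:2]/u[2])
    im=optics.read_camera(n)
    if n=="scene":cv2.imwrite("pics/s3.png",im)
E
```

```text
scene [0.513, 0.1305, 0.301] [329.99523456  97.93150988]
scene [0.513, 0.132, 0.17] [329.3938143  138.46850674]
top [0.513, 0.1305, 0.301] [244.21990222 197.10860451]
top [0.513, 0.132, 0.17] [252.12540729 204.29154446]
```

View pics/s3.png

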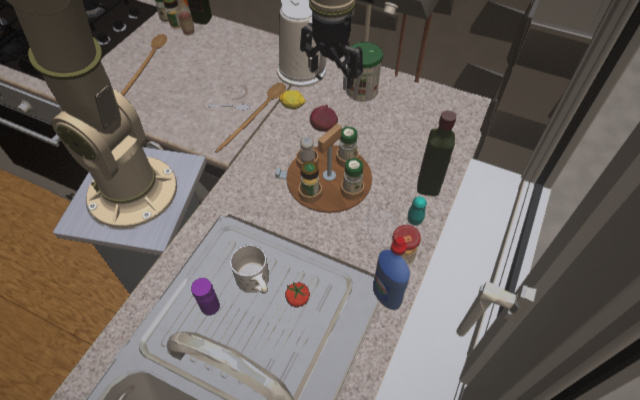

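The gripper is above the carousel, with fingertips at about (309,78) and (352,86) and the handle at (330,138). I'll go down to just above the bar and look again.

>>> {"op": "servo_tool", "data": {"rows": [[[0, 0.003, -0.03], [0, 0, 0], 1], [[0, 0.003, -0.06], [0, 0, 0], 1], [[0, 0.003, -0.09], [0, 0, 0], 1], [[0, 0.003, -0.12], [0, 0, 0], 1], [[0, 0.003, -0.14], [0, 0, 0], 1], [[0, 0.003, -0.15], [0, 0, 0], 1], [[0, 0.003, -0.15], [0, 0, 0], 1], [[0, 0.003, -0.15], [0, 0, 0], 1]]}}

```text
time: 3.3
tool_pos: [0.5136, 0.1307, 0.213]
orientation: [180.0, -0.0, 60.8]
contact_force: [0.0, -0.0, -0.3]
width: 0.0855
grasp_force: 0.0
```

```bash
python3 - <<'E'
from rig import robot, optics
import cv2,numpy as np
a=optics.read_camera("top")[150:250,200:300]; b=optics.read_camera("scene")[50:210,265:395]
f=lambda i,s:cv2.resize(i,None,fx=s,fy=s,interpolation=cv2.INTER_CUBIC)
c=np.zeros((520,780,3),np.uint8);c[:350,:350]=f(a,3.5);B=f(b,3.25);c[:B.shape[0],355:355+B.shape[1]]=B;cv2.imwrite("pics/c4.png",c)
E
```

```text
(no output)
```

View pics/c4.png

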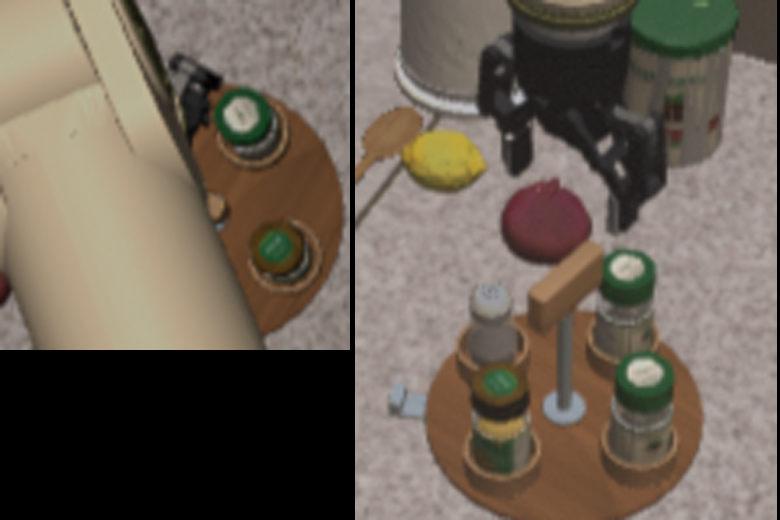

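The fingers are open across the bar: left tip at (516,175), right tip at (622,230), bar centre at (567,285). I'll compare the tips with where they should project.

```bash
python3 - <<'E'
from h import *
m=optics.camera_model("scene")
from numpy.linalg import lstsq
P={}
for n in("scene","top"):
    m=optics.camera_model(n);P=np.array(m["pose"]);K=np.array(m["camera_matrix"])
    for z in(.213,.228):
      for s in(-.05,0,.05):
        p=np.array([.5136+s*np.cos(np.radians(-29.2)),.1307+s*np.sin(np.radians(-29.2)),z])
        c=P[:3,:3].T@(p-P[:3,3]);u=K@(c*[1,-1,-1]);u=u[:2]/u[2]
        print(n,z,s,np.round(u,1), "crop",np.round((u-[265,50])*3.25+[355,0] if n=="scene" else (u-[200,150])*3.5))
E
```

```text
scene 0.213 -0.05 [313.7 116.8] crop [513. 217.]
scene 0.213 0 [329.8 126.3] crop [565. 248.]
scene 0.213 0.05 [346.3 136.1] crop [619. 280.]
scene 0.228 -0.05 [313.7 112.2] crop [513. 202.]
scene 0.228 0 [329.9 121.7] crop [566. 233.]
scene 0.228 0.05 [346.6 131.5] crop [620. 265.]
top 0.213 -0.05 [240.  218.7] crop [140. 241.]
top 0.213 0 [250.1 201.9] crop [175. 182.]
top 0.213 0.05 [260.  185.2] crop [210. 123.]
top 0.228 -0.05 [238.9 218.2] crop [136. 239.]
top 0.228 0 [249.1 201.1] crop [172. 179.]
top 0.228 0.05 [259.2 184.2] crop [207. 120.]
```

>>> {"op": "servo_tool", "data": {"rows": [[[0, 0.002, -0.02], [0, 0, 0], 1], [[0, 0.002, -0.04], [0, 0, 0], 1], [[0, 0.002, -0.06], [0, 0, 0], 1], [[0, 0.002, -0.08], [0, 0, 0], 1], [[0, 0.002, -0.095], [0, 0, 0], 1], [[0, 0.002, -0.105], [0, 0, 0], 1], [[0, 0.002, -0.105], [0, 0, 0], 1], [[0, 0.002, -0.105], [0, 0, 0], 1]]}}

```text
time: 4.4
tool_pos: [0.5136, 0.1319, 0.1498]
orientation: [180.0, -0.0, 60.8]
contact_force: [-0.3, 0.2, -0.2]
width: 0.0853
grasp_force: 0.0
```

```bash
python3 - <<'E'
from rig import robot, optics
import cv2,numpy as np
b=optics.read_camera("scene")[70:210,265:395]
cv2.imwrite("pics/c5.png",cv2.resize(b,None,fx=4.2,fy=4.2,interpolation=cv2.INTER_CUBIC))
E
```

```text
(no output)
```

View pics/c5.png

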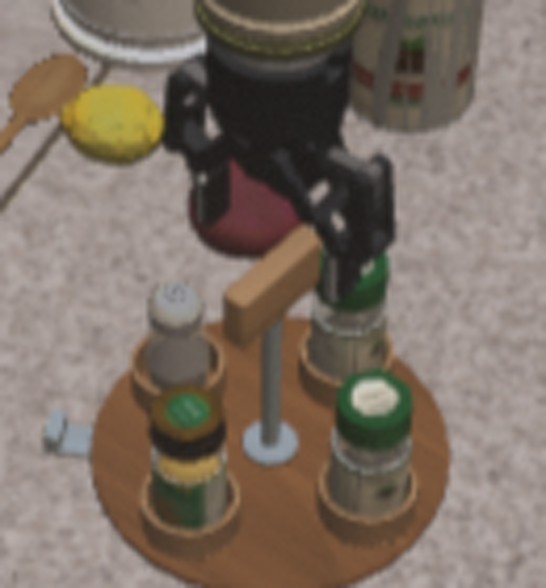

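The fingers straddle the bar evenly: tips at (207,235) and (345,295), bar centre at (275,283). I'll go 5 mm lower and close.

>>> {"op": "servo_tool", "data": {"rows": [[[0, 0, -0.008], [0, 0, 0], 1], [[0, 0, -0.008], [0, 0, 0], -0.2], [[0, 0, -0.008], [0, 0, 0], -1], [[0, 0, -0.008], [0, 0, 0], -1], [[0, 0, -0.008], [0, 0, 0], -1], [[0, 0, -0.008], [0, 0, 0], -1], [[0, 0, -0.008], [0, 0, 0], -1], [[0, 0, -0.008], [0, 0, 0], -1]], "newtons": 40}}

```text
time: 5.45
tool_pos: [0.5132, 0.1319, 0.1448]
orientation: [-180.0, -0.0, 60.8]
contact_force: [-3.2, 0.0, 5.1]
width: 0.0169
grasp_force: 40.4
```

```bash
python3 - <<'E'
from rig import robot, optics
import cv2,numpy as np
s=robot.get_state();print(s["tool_pos"],s["orientation"],s["width"],s["grasp_force"],s["contact_force"],s["ft_torque"])
a=optics.read_camera("top")[150:270,200:310];b=optics.read_camera("scene")[85:215,265:395]
f=lambda i,s:cv2.resize(i,None,fx=s,fy=s,interpolation=cv2.INTER_CUBIC)
c=np.zeros((430,800,3),np.uint8);A=f(a,3.3);B=f(b,3.3);c[:A.shape[0],:A.shape[1]]=A;c[:B.shape[0],365:365+B.shape[1]]=B;cv2.imwrite("pics/c6.png",c)
E
```

```text
[0.51317921 0.13193249 0.14483872] [-1.79997967e+02 -1.60684111e-03  6.07760706e+01] 0.016861731616458365 40.38307070732117 [-3.21360768  0.01413736  5.12180893] [-0.06063879  0.7865014  -0.00725411]
```

View pics/c6.png

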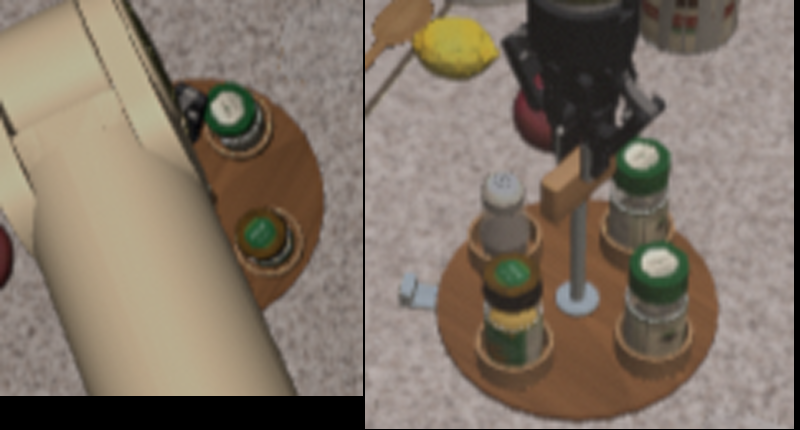

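The bar is gripped squarely (16.9 mm, 40 N). Now I'll turn by +31° about the vertical axis, slowly.

>>> {"op": "servo_tool", "data": {"rows": [[[0, 0, 0], [0, 0, 0.03], -1], [[0, 0, 0], [0, 0, 0.1], -1], [[0, 0, 0], [0, 0, 0.2], -1], [[0, 0, 0], [0, 0, 0.31], -1], [[0, 0, 0], [0, 0, 0.42], -1], [[0, 0, 0], [0, 0, 0.53], -1], [[0, 0, 0], [0, 0, 0.62], -1], [[0, 0, 0], [0, 0, 0.66], -1]], "newtons": 60}}

```text
time: 6.55
tool_pos: [0.5127, 0.1321, 0.1449]
orientation: [-179.9, 0.0, 90.6]
contact_force: [-5.9, -0.1, 8.4]
width: 0.0164
grasp_force: 59.5
```

>>> {"op": "servo_tool", "data": {"rows": [[[0, 0, 0], [0, 0, 0.015], -1], [[0, 0, 0], [0, 0, 0.028], -1], [[0, 0, 0], [0, 0, 0.028], -1], [[0, 0, 0], [0, 0, 0.028], -1], [[0, 0, 0], [0, 0, 0.028], -1], [[0, 0, 0], [0, 0, 0.028], -1], [[0, 0, 0], [0, 0, 0.028], -1], [[0, 0, 0], [0, 0, 0.028], -1]]}}

```text
time: 7.55
tool_pos: [0.5127, 0.1321, 0.1449]
orientation: [-179.9, 0.0, 91.8]
contact_force: [-7.0, -0.3, 8.2]
width: 0.0164
grasp_force: 59.5
```

```bash
python3 - <<'E'
from rig import robot, optics
import cv2,numpy as np
s=robot.get_state();print(s["tool_pos"],s["orientation"],s["width"],s["grasp_force"],s["contact_force"],s["ft_torque"])
a=optics.read_camera("top")[165:270,210:310];b=optics.read_camera("scene")[115:215,270:380]
f=lambda i,s:cv2.resize(i,None,fx=s,fy=s,interpolation=cv2.INTER_CUBIC)
c=np.hstack([f(a,3.8)[:380],f(b,3.8)]);cv2.imwrite("pics/c7.png",c)
E
```

```text
[0.51267754 0.13205059 0.14490226] [-1.79948588e+02  1.04322184e-02  9.17571313e+01] 0.016400015748576913 59.5112407207489 [-7.00553436 -0.30419028  8.229091  ] [-0.07016004  1.35430705  0.00492965]
```

View pics/c7.png

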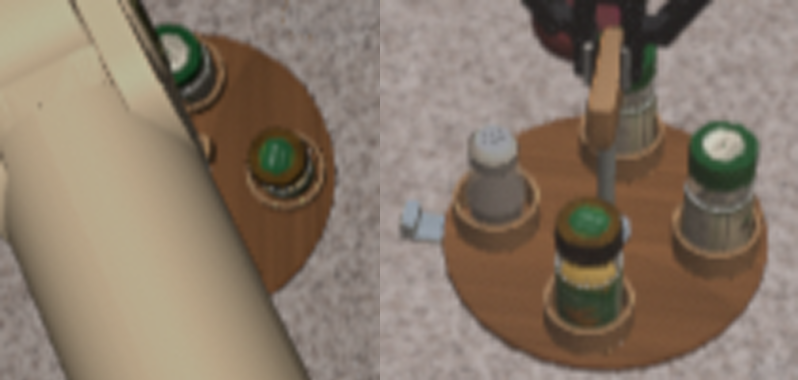

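The shaker now stands beside the tongue in the scene crop: shaker pocket at (497,198), tongue end at (410,218). All four jars are upright in their pockets. I'll refine the tongue angle by fitting the steel-blue region in the first top picture, and overlay the prediction on both views.

```bash
python3 - <<'E'
from h import *
import cv2
im=cv2.imread("pics/top0.png").astype(int)
for n,(r0,r1,c0,c1) in(("top",(248,264,250,272)),):
    s=im[r0:r1,c0:c1]; d=s[...,0]-s[...,2]
    print(d)
    m=d>12
    for r in range(r0,r1):
        w=np.clip(d[r-r0],0,None)*m[r-r0]
        if w.sum()>60:
            u=(w*np.arange(c0,c1)).sum()/w.sum()
            z=.008 if r<257 else .02; q=bp(n,(u,r),z)-[.513,.132]; print(r,round(u,2),np.round(q,4),np.degrees(np.arctan2(q[1],q[0]))%360)
def pr(n,p):
    m=optics.camera_model(n);P=np.array(m["pose"]);K=np.array(m["camera_matrix"])
    c=P[:3,:3].T@(np.array(p)-P[:3,3]);u=K@(c*[1,-1,-1]);return u[:2]/u[2]
b=optics.read_camera("scene");f=9
C=[cv2.resize(i[r:r+60,c:c+44],None,fx=f,fy=f,interpolation=cv2.INTER_CUBIC) for i,r,c in((b,148,272),(cv2.imread("pics/top0.png"),215,238))]
for img,n,r,c in((C[0],"scene",148,272),(C[1],"top",215,238)):
    for a,col in((181.7,(0,0,255)),):
        A=np.radians(a);e=np.array([np.cos(A),np.sin(A)]);t=np.array([-e[1],e[0]])
        pts=[np.r_[[.513,.132]+R*e+s*.012*t,z] for R,s,z in((.118,1,.008),(.148,1,.008),(.148,1,.02),(.148,-1,.02),(.148,-1,.008),(.118,-1,.008))]
        P=np.array([(pr(n,p)-[c,r]+.5)*f for p in pts]).astype(int);cv2.polylines(img,[P],False,col,1)
        if n=="scene":
            P=np.array([(pr(n,np.r_[[.513,.132]+.078*e+.031*np.array([np.cos(k),np.sin(k)]),.05])-[c,r]+.5)*f for k in np.linspace(0,6.28,40)]).astype(int);cv2.polylines(img,[P],True,col,1)
cv2.imwrite("pics/c8.png",np.hstack(C))
E
```

```text
[[-34 -40 -47 -49 -56 -57 -59 -59 -57 -55 -57 -57 -55 -53 -58 -51 -43 -33
  -26 -17 -18 -18]
 [-17 -17 -20 -19 -24 -33 -33 -24 -23 -21 -18 -16  -8  -7 -25 -20 -18 -16
  -14 -14 -14 -17]
 [-17 -15 -17 -14 -15 -20 -11   7   9   9  11  12  13  11  -9 -14 -16 -15
  -15 -16 -15 -14]
 [-19 -16 -16 -16 -15 -17  -7  13  15  15  16  15  15  13  -8 -16 -17 -17
  -15 -16 -15 -14]
 [-21 -20 -18 -17 -17 -19  -8  14  15  14  14  14  15  13  -7 -16 -17 -15
  -16 -18 -16 -15]
 [-21 -23 -20 -19 -20 -19  -8  13  14  15  14  15  15  14  -8 -17 -16 -16
  -17 -19 -16 -18]
 [-18 -21 -20 -17 -18 -17  -7  13  15  15  14  13  15  14  -8 -19 -17 -16
  -17 -18 -15 -18]
 [-16 -16 -17 -16 -17 -16  -5  14  15  14  14  14  14  12  -8 -17 -17 -17
  -15 -16 -15 -15]
 [-16 -15 -15 -17 -19 -17  -3  11  12  12  11  12  14  10  -9 -17 -19 -18
  -16 -16 -16 -15]
 [-15 -15 -16 -16 -17 -14   6  13  13  13  14  14  15   7  -7 -16 -17 -18
  -17 -17 -18 -16]
 [-14 -14 -16 -14 -16 -11  12  15  16  14  15  14  16   5  -7 -16 -17 -18
  -19 -18 -17 -16]
 [-17 -18 -16 -15 -16 -10  12  15  15  14  14  13  13   5 -10 -16 -17 -18
  -19 -21 -20 -16]
 [-16 -17 -17 -16 -17 -14  -5  -2  -2  -3  -3  -3  -3  -6 -13 -16 -16 -16
  -20 -20 -19 -16]
 [-17 -17 -15 -15 -15 -17 -17 -16 -17 -15 -14 -14 -15 -16 -15 -16 -15 -16
  -17 -17 -16 -15]
 [-17 -17 -14 -14 -17 -16 -16 -17 -18 -15 -14 -15 -17 -17 -16 -16 -15 -17
  -17 -16 -15 -14]
 [-17 -18 -17 -17 -18 -17 -17 -17 -17 -16 -15 -16 -20 -18 -17 -16 -16 -17
  -17 -15 -16 -15]]
251 260.0 [-0.1204 -0.0024] 181.13151206956584
252 259.97 [-0.1234 -0.0024] 181.10042553671792
253 260.05 [-0.1264 -0.0027] 181.22144034451435
254 260.01 [-0.1294 -0.0027] 181.17694502439386
255 259.48 [-0.1323 -0.0012] 180.50043290237042
257 259.59 [-0.1384 -0.0033] 181.35572253549253
258 259.5 [-0.1413 -0.0031] 181.2580454743679
259 259.4 [-0.1442 -0.0029] 181.1527674525651
```

View pics/c8.png

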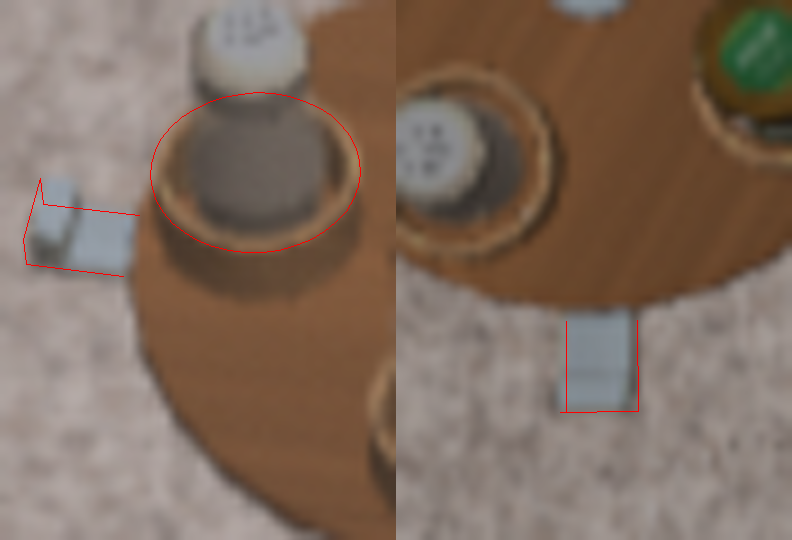

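The overlays agree within about half a degree: the shaker pocket and the tongue both sit at about 181.5°. The grip is steady at 60 N, so I'm handing in.

```bash
python3 -c "
from rig import robot
print(robot.close_job())"
```

```text
the job is handed in; nothing more can be done
None
```

I turned the carousel about 31° so the salt shaker stands at the front, within about half a degree of the tongue by the camera images, all four jars were upright at the last look, and I handed the job in with the handle still gripped at 60 N.

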